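# Line up the wing latch and hold the service panel shut

### The arm

A 7-joint arm with a two-finger parallel gripper is mounted at the origin on the work surface. World frame = base frame: x ahead of the robot, y to its left, z up, the work surface at z = 0. Lengths are in m, angles in rad, forces in N, time in s.
With the tool pointing down it reaches from about 0.4 to 0.875 m from the base axis. Payload 19.3 kg.
Tool frame: the origin (TCP) lies at the very end of the fingers, on their centre line; the grasp point (between the pads) lies 19 mm behind it; z points along the fingers, y is the direction in which the jaws open and shut (so a half turn about z gives the same grasp; the last joint's range is limited). The gripper opens to 85 mm and grips with 20 to 120 N. Pads are 22 mm wide; open, the fingers measure 114 mm over their backs; the gripper's body (76 mm by 85 mm) begins 54 mm behind the grasp point. The pads swing forward as they close: fully open they stand 13 mm farther back than shut.
Start: joints at [-1.306, 0.521, -0.036, 1.599, 0.021, 1.021, -0.113], TCP at [0.205, 0.59, 0.231] pointing down, gripper open.
Joint ranges: [-2.91, 2.91], [-0.3, 2.13], [-1.5, 1.42], [0.17, 2.43], [-1.26, 4.41], [0.16, 1.93], [-2.52, 2.52]. Speed limits (rad/s): [1.89, 1.89, 2.39, 2.39, 3.01, 3.01, 3.01].

### API

Orientations are given as [roll, pitch, yaw] about the fixed x, y, z axes, in that order (R = Rz(yaw) Ry(pitch) Rx(roll)).
In Python, from workcell import bot, grab_frame, calibration, workorder gives the robot as it stands.
- The arm moves only by the tool move_arm, never from a script. Its arguments are lists of equal length, an entry for each row: "jaw": the closure in counts, from 0 (fully open) to 255 (shut); "dp": the shift along the tool's x, y, z in units of 800 mm (1.0 is 800 mm), a list of three; "rotation": the turn, a rotation vector about the tool's x, y, z in units of pi rad (1.0 is pi rad), a list of three. In form: {"jaw": [jaw, ...], "dp": [[dx, dy, dz], ...], "rotation": [[rx, ry, rz], ...]}. A call has 1 to 10 rows; each row shifts and turns the commanded pose from where the row before left it, along the tool's axes as they then stand; what a row does not reach is not made up. A row lasts 1/8 s, in which the tool goes at most 62.5 mm and 10.7 degrees, less where a joint would pass 70% of its speed; a pose out of reach is approached as far as the arm can. A call with a number of a shift or a turn outside -1 to 1 is refused whole. A call with a gripper value outside its range is refused whole. The fingers move at their own pace and stop on an object; "squeeze" is the grip in N (left out, the last holds). Time passes only in rows, so rows that do not move let the fingers close. It gives the time, the measured TCP pose, the force and the opening at its end, in the units of the state.
- bot.observe(): the state, without advancing time (a new reading comes with each control period).
- grab_frame(name): name is "scene" or "top"; returns the picture (480x640x3 uint8, blue, green, red); there is no depth.
- calibration(name): a dict with "camera_matrix" (3x3 intrinsics, pixels), "T" (4x4, takes a point from camera to world coordinates). Camera axes: x right, y down, z forward; pixel columns grow to the right and rows downward; lengths in m; the calibration is good to about 2 mm. A picture is of the moment at which its call begins. calibration takes no time and is no camera call.
- workorder.job_done(): hands the job in, once; it reports no verdict.
The state is a dict: "clock": time; "qpos": joint angles; "qd": joint speeds; "joint_efforts": joint torques, N m; "position": TCP position; "tool_rot": TCP orientation; "force": force on the tool from outside, world axes, zero at the start; "moment": the same for the moment, N m; "grip_width": finger opening in m.
Only numpy, scipy, OpenCV 4.12 (cv2) and the standard library are available. Lean on these libraries where they do the work, as an engineer would, in place of code of your own. Each camera call takes 0.05 s, during which the arm holds its last target. There are 200 camera calls.

### The job

On the beige stirrer drive unit, turn the upright wing latch until it lines up with the slot in the sprung panel, while that panel still stands open. Then swing the panel down over the wing and press it flush against its frame. Finish while still holding it shut with the gripper, so that a colleague can lock it; leave the other things on the bench where they stand.

Things in the scene. Friction and masses are not known exactly. Their poses are not given: they have to be found in the camera images.
- unit: beige stirrer drive unit, a fixed open-topped case 200 (x) x 240 (y) x 90 mm high; origin at the centre of its underside, x and y along its sides, z up. Its top face (the frame for the panel, 90 mm up) is open towards its +y end and is a flat deck towards its -y end; the wing latch stands on the deck.
- latch (a joint): angle (rad) of the steel wing latch about its upright axis: 0 when the wing points along the slot (parallel to the unit's x axis), grows anticlockwise seen from above; stops at -0.5 and 1.65, no detent, stiff enough to stay where it is left (about 0.05 N m). It starts turned by 0.7 to 1.5. The slot passes the wing only when it is well lined up (within 0.2 rad of 0); otherwise the panel lands on the wing.
- latch_grip (a point): centre of the wing, on its axis, 107 mm above the table and 17 mm above the deck, at (0, -60 mm) in the unit's x, y; turns with the wing: x along the wing's length. The wing is an upright flat bar 38 mm long, 10 mm thick and 28 mm high, from 2 to 30 mm above the deck.
- hinge_line (a point): middle of the panel's hinge, on the unit's top face at (0, +95 mm, 90 mm) in the unit's frame; the hinge runs along the unit's x; axes as the unit's
- panel (a joint): angle (rad) of the hinged aluminium panel: 0 flat against the frame, grows as it swings up towards the unit's +y end; stop at 1.35. A light spring keeps it fully open against that stop and lifts it again whenever it is let go; about 2 to 5 N pressed on panel_press keeps it shut.
- panel_hinge (a point): the panel's plate, 180 mm (x) x 190 mm x 5 mm; origin on the hinge line at the plate's underside; x along the hinge, the plate runs from 5 to 195 mm along -y, z out of its outer face (up when shut)
- panel_press (a point): point on the panel's outer face on its centre line, 120 mm from the hinge: a good place to push; axes as panel_hinge's
- panel_slot (a point): centre of the slot in the panel at its outer face, 155 mm from the hinge; slot 54 mm long along the hinge (x) and 24 mm wide; when shut the wing stands up through it by 25 mm; axes as panel_hinge's
- driver_mid (a point): screwdriver, 190 mm long, lying by the drive unit; bystander; the point is 12 mm above its underside
- tray_mid (a point): shallow white tray 90 x 120 x 30 mm (a few fuses in it) beyond the drive unit; bystander; the point is 15 mm above its underside
- beaker_mid (a point): glass beaker, 90 mm across, 110 mm high; bystander; the point is 55 mm above its underside
- mortar_mid (a point): white ceramic mortar bowl, 110 mm across, 60 mm high; bystander; the point is 30 mm above its underside
- jar_mid (a point): white reagent jar with blue cap, 64 mm across, 120 mm high; bystander; the point is 60 mm above its underside
- wash_mid (a point): clear bottle, 64 mm across, 170 mm high; bystander; the point is 85 mm above its underside
- wrench_mid (a point): steel wrench, 150 mm long, lying by the drive unit's hinge side; bystander; the point is 4 mm above its underside

How it is judged:
By the outcome, as a careful person would: the job done as asked, in the order asked, and still so for the second after the job is handed in, while the arm keeps its last pose, push and grip.
It also fails if it takes over 51 s, if anything falls off the work surface, if the arm or the gripper's body presses on something with over 40 N, if the wrist force passes 120 N, or if a joint passes its speed limit or range.

## Working session

There is one attempt and no reset: what is moved stays moved. The work goes in short steps, Python scripts to look and compute and a tool call to move; the robot and the scene stay as the last step left them, time stands still between calls to the robot, and variables do not carry over. Pictures are saved under pics/ and viewed, about 8 in all and at most 12, crops included, and the job is handed in when it is done.

Besides the shell and the picture viewer there is one more tool, called after "Request:" by a JSON object that holds its "fn" and its "kwargs", one argument or row to a line. move_arm: Moves the arm, as the interface text tells. Shifts and turns lie within -1 to 1; 1 stands for 800 mm of shift or pi rad of turn. Its arguments: {"type":"object","properties":{"jaw":{"type":"array","items":{"type":"number"}},"dp":{"type":"array","items":{"type":"array","items":{"type":"number","minimum":-1,"maximum":1}}},"rotation":{"type":"array","items":{"type":"array","items":{"type":"number","minimum":-1,"maximum":1}}},"squeeze":{"type":"number"}},"required":["jaw","dp","rotation"]}

```bash
mkdir -p pics; ls; python3 - <<'E'
from workcell import bot, grab_frame, calibration
import cv2,numpy as np
for n in("scene","top"):
    cv2.imwrite(f"pics/{n}0.png",grab_frame(n)); c=calibration(n); print(n,np.round(c["camera_matrix"],1).tolist(),np.round(c["T"],3).tolist())
s=bot.observe();print(s)
E
```

```text
pics
scene [[590.8, 0.0, 311.5], [0.0, 590.8, 248.4], [0.0, 0.0, 1.0]] [[0.185, 0.847, -0.499, 1.359], [0.983, -0.161, 0.091, -0.155], [-0.004, -0.507, -0.862, 1.467], [0.0, 0.0, 0.0, 1.0]]
top [[435.3, 0.0, 325.6], [0.0, 435.3, 240.0], [0.0, 0.0, 1.0]] [[0.03, -0.992, 0.126, 0.449], [-1.0, -0.03, -0.001, 0.003], [0.004, -0.126, -0.992, 1.133], [0.0, 0.0, 0.0, 1.0]]
{'clock': 0.1, 'qpos': array([-1.30622946,  0.52196323, -0.03634014,  1.59991783,  0.02119686,
        1.02112383, -0.11281538]), 'qd': array([ 2.10881954e-03, -2.43803434e-04, -1.88854403e-03, -9.98869205e-04,
       -5.81429085e-05, -5.33307137e-05, -3.19420490e-04]), 'joint_efforts': array([ 4.90279650e-03, -9.28485131e+01,  1.98547840e+00, -3.70529938e+01,
        1.83544244e-02,  5.44884300e-03, -4.47652872e-05]), 'position': array([0.20526992, 0.59001728, 0.23078953]), 'tool_rot': array([-3.14056715e+00,  6.29968227e-05,  2.80680824e+00]), 'force': array([-0.33341511,  0.01771853, -0.50839871]), 'moment': array([ 0.02472912, -0.03901701,  0.00039873]), 'grip_width': 0.0854505586207419}
```

View pics/scene0.png

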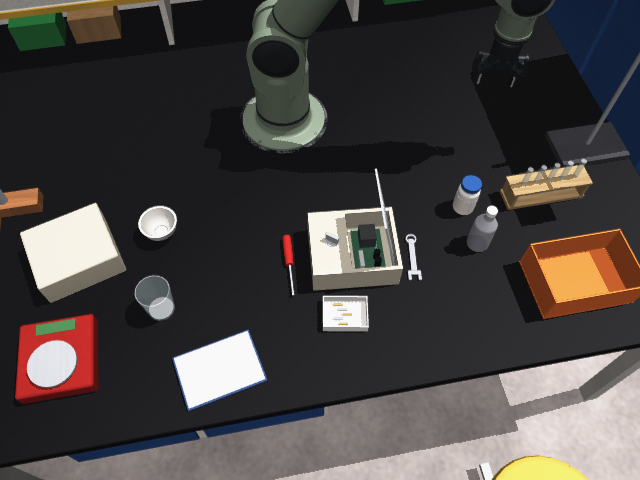

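View pics/top0.png

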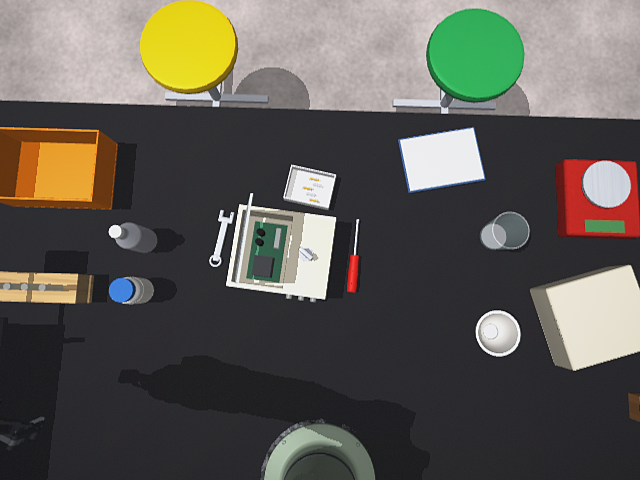

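Unit sits at about (355,248) in the scene view and (282,252) in the top view. Its hinge side is at world +y, and the wing is at (331,239) / (308,254). I'll zoom in on both.

```bash
python3 - <<'E'
import cv2,numpy as np
a=cv2.imread("pics/top0.png")[185:310,215:365]; b=cv2.imread("pics/scene0.png")[160:300,280:430]
a=cv2.resize(a,None,fx=4,fy=4,interpolation=cv2.INTER_CUBIC)
b=cv2.resize(b,None,fx=4,fy=4,interpolation=cv2.INTER_CUBIC)
cv2.imwrite("pics/topc.png",a);cv2.imwrite("pics/scenec.png",b)
E
```

```text
(no output)
```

View pics/topc.png

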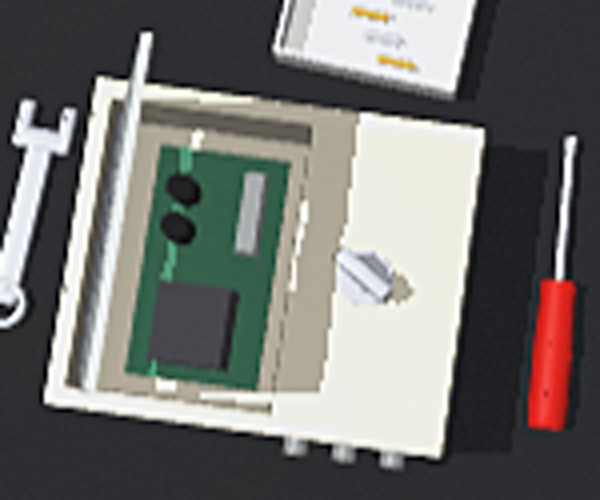

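View pics/scenec.png

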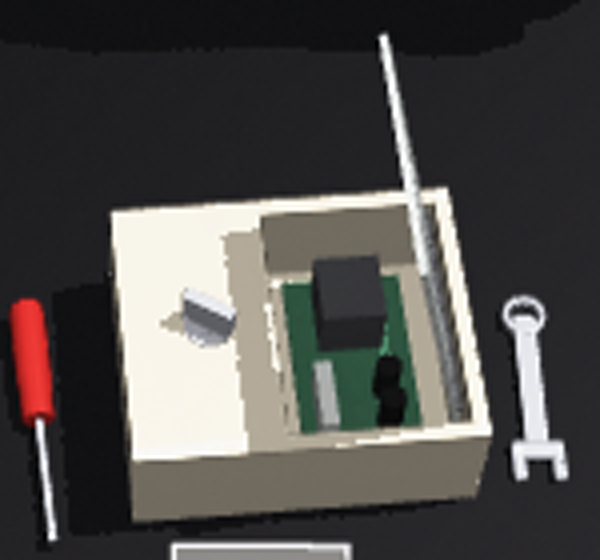

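```bash
cat > h.py <<'E'
from workcell import calibration
import numpy as np
def w(n,u,v,z):
    c=calibration(n);T=c["T"];d=T[:3,:3]@np.linalg.inv(c["camera_matrix"])@[u,v,1]
    return (T[:3,3]+d*(z-T[2,3])/d[2])[:2]
E
python3 - <<'E'
from h import *
t=lambda x,y,z:w("top",215+x/4,185+y/4,z)
s=lambda x,y,z:w("scene",280+x/4,160+y/4,z)
# order: (+x+y),(+x-y),(-x+y),(-x-y)
A=np.array([t(100,77,.09),t(486,128,.09),t(45,404,.09),t(442,458,.09)])
B=np.array([s(491,436,.09),s(133,460,.09),s(447,188,.09),s(111,211,.09)])
for P in(A,B):
    print(P.round(4).tolist(),"c",P.mean(0).round(4))
    ex=(P[0]+P[1]-P[2]-P[3])/2; ey=(P[0]+P[2]-P[1]-P[3])/2
    yaw=np.arctan2(-ey[0],ey[1]); print(np.linalg.norm(ex),np.linalg.norm(ey),np.arctan2(ex[1],ex[0]),yaw)
    c=P.mean(0);R=np.array([[np.cos(yaw),-np.sin(yaw)],[np.sin(yaw),np.cos(yaw)]]);print("latch",c+R@[0,-.06],"press",c+R@[0,-.025])
for f,pts in((t,[(345,252),(388,298),(365,248),(398,290)]),(s,[(185,292),(236,322)])):
    print([f(*p,.12).round(4).tolist() for p in pts])
E
```

```text
[[0.6622, 0.2133], [0.6378, -0.0229], [0.4631, 0.2351], [0.4383, -0.0021]] c [0.5504 0.1059]
0.20043320213223106 0.23792845119164704 -0.106682231308117 -0.10338649773450415
latch [0.54416592 0.04618646] press [0.54777801 0.08099957]
[[0.6688, 0.2156], [0.6422, -0.0205], [0.4707, 0.2372], [0.4455, 0.0011]] c [0.5568 0.1084]
0.19859911100479624 0.23754876654458668 -0.10901999186870175 -0.10922354078811858
latch [0.55024825 0.04873562] press [0.55406348 0.08352705]
[[0.5563, 0.0584], [0.5301, 0.0323], [0.559, 0.0468], [0.5349, 0.0266]]
[[0.539, 0.0346], [0.5685, 0.0634]]
```

Both views agree: unit yaw is about -0.107, the latch is at about (0.547, 0.0475), and the wing's world angle is about 0.78 (latch ≈ 0.885). I'll rise first, then travel over the panel.

Request:
{"fn": "move_arm", "kwargs": {
  "jaw": [0, 0, 0, 0, 0, 0, 0, 0, 0, 0],
  "dp": [
    [0, 0, -0.054],
    [0, 0, -0.054],
    [0, 0, -0.054],
    [-0.0447, -0.0357, 0],
    [-0.0447, -0.0357, 0],
    [-0.0447, -0.0357, 0],
    [-0.0447, -0.0357, 0],
    [-0.0447, -0.0357, 0],
    [-0.0447, -0.0357, 0],
    [-0.0447, -0.0357, 0]
  ],
  "rotation": [
    [0, 0, 0],
    [0, 0, 0],
    [0, 0, 0],
    [0, 0, 0],
    [0, 0, 0],
    [0, 0, 0],
    [0, 0, 0],
    [0, 0, 0],
    [0, 0, 0],
    [0, 0, 0]
  ],
  "squeeze": 30
}}

```text
clock: 1.35
position: [0.3766, 0.3178, 0.3608]
tool_rot: [-3.141, -0.0, 2.807]
force: [0.6, 0.7, 1.0]
grip_width: 0.0856
```

Request:
{"fn": "move_arm", "kwargs": {
  "jaw": [0, 0, 0, 0, 0, 0, 0, 0],
  "dp": [
    [-0.0447, -0.0357, 0],
    [-0.0447, -0.0357, 0],
    [-0.0447, -0.0357, 0],
    [-0.0447, -0.0357, 0],
    [-0.0447, -0.0357, 0],
    [-0.0447, -0.0357, 0],
    [-0.0447, -0.0357, 0],
    [0, 0, 0]
  ],
  "rotation": [
    [0, 0, 0],
    [0, 0, 0],
    [0, 0, 0],
    [0, 0, 0],
    [0, 0, 0],
    [0, 0, 0],
    [0, 0, 0],
    [0, 0, 0]
  ]
}}

```text
clock: 2.35
position: [0.5477, 0.0449, 0.3604]
tool_rot: [-3.14, 0.0, 2.802]
force: [-0.9, 1.3, 0.9]
grip_width: 0.0856
```

Request:
{"fn": "move_arm", "kwargs": {
  "jaw": [0, 0, 0, 0, 0, 0, 0, 0, 0, 0],
  "dp": [
    [0, 0, 0],
    [0, 0, 0],
    [0, 0, 0],
    [0, 0, 0],
    [0, 0, 0],
    [0, 0, 0],
    [0, 0, 0],
    [0, 0, 0],
    [0, 0, 0],
    [0, 0, 0]
  ],
  "rotation": [
    [0, 0, 0.05],
    [0, 0, 0.05],
    [0, 0, 0.05],
    [0, 0, 0.05],
    [0, 0, 0.05],
    [0, 0, 0.05],
    [0, 0, 0.05],
    [0, 0, 0.05],
    [0, 0, 0.05],
    [0, 0, 0.05]
  ]
}}

```text
clock: 3.6
position: [0.5464, 0.0489, 0.3607]
tool_rot: [-3.141, -0.0, 1.232]
force: [0.4, -0.1, -0.4]
grip_width: 0.0856
```

Request:
{"fn": "move_arm", "kwargs": {
  "jaw": [0, 0, 0, 0],
  "dp": [
    [0, 0, 0],
    [0, 0, 0],
    [0, 0, 0],
    [0, 0, 0]
  ],
  "rotation": [
    [0, 0, 0.05],
    [0, 0, 0.05],
    [0, 0, 0.045],
    [0, 0, 0]
  ]
}}

```text
clock: 4.1
position: [0.5465, 0.0489, 0.3607]
tool_rot: [-3.141, 0.0, 0.782]
force: [-0.5, 0.1, -0.2]
grip_width: 0.0859
```

Request:
{"fn": "move_arm", "kwargs": {
  "jaw": [0, 0, 0, 0, 0, 0],
  "dp": [
    [0, 0, 0.05],
    [0, 0, 0.06],
    [0, 0, 0.06],
    [0, 0, 0.05],
    [0, 0, 0.03],
    [0, 0, 0]
  ],
  "rotation": [
    [0, 0, 0],
    [0, 0, 0],
    [0, 0, 0],
    [0, 0, 0],
    [0, 0, 0],
    [0, 0, 0]
  ]
}}

```text
clock: 4.85
position: [0.5459, 0.0483, 0.1597]
tool_rot: [-3.14, 0.002, 0.784]
force: [-0.2, -0.7, 0.7]
grip_width: 0.0852
```

```bash
python3 - <<'E'
from workcell import grab_frame
import cv2
i=grab_frame("scene");cv2.imwrite("pics/s1f.png",i)
cv2.imwrite("pics/s1.png",cv2.resize(i[130:290,260:440],None,fx=3.5,fy=3.5,interpolation=cv2.INTER_CUBIC))
E
```

```text
(no output)
```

View pics/s1.png

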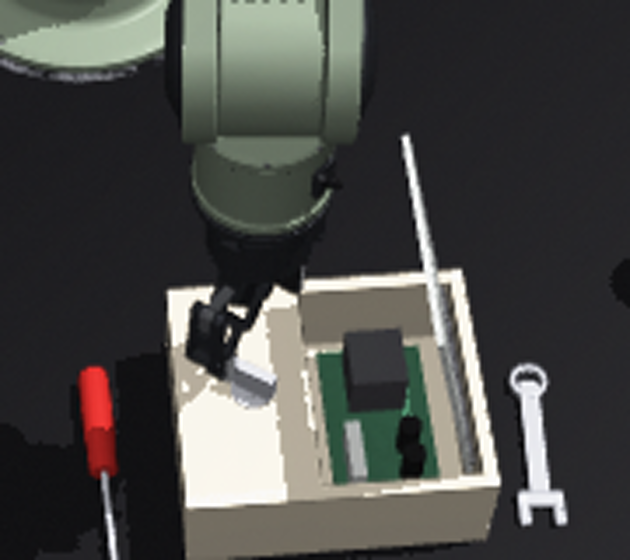

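The wing stands between and just below the open fingers, as expected. Descending and closing.

Request:
{"fn": "move_arm", "kwargs": {
  "jaw": [0, 0, 0, 0],
  "dp": [
    [0, 0, 0.03],
    [0, 0, 0.03],
    [0, 0, 0.016],
    [0, 0, 0]
  ],
  "rotation": [
    [0, 0, 0],
    [0, 0, 0],
    [0, 0, 0],
    [0, 0, 0]
  ]
}}

```text
clock: 5.4
position: [0.5469, 0.0482, 0.1004]
tool_rot: [-3.141, -0.0, 0.781]
force: [0.6, 0.0, -0.2]
grip_width: 0.0853
```

Request:
{"fn": "move_arm", "kwargs": {
  "jaw": [150, 170, 190, 200, 205, 210, 215, 220, 225, 230],
  "dp": [
    [0, 0, 0],
    [0, 0, 0],
    [0, 0, 0],
    [0, 0, 0],
    [0, 0, 0],
    [0, 0, 0],
    [0, 0, 0],
    [0, 0, 0],
    [0, 0, 0],
    [0, 0, 0]
  ],
  "rotation": [
    [0, 0, 0],
    [0, 0, 0],
    [0, 0, 0],
    [0, 0, 0],
    [0, 0, 0],
    [0, 0, 0],
    [0, 0, 0],
    [0, 0, 0],
    [0, 0, 0],
    [0, 0, 0]
  ],
  "squeeze": 20
}}

```text
clock: 6.65
position: [0.5469, 0.0478, 0.1002]
tool_rot: [3.141, 0.0, 0.78]
force: [0.7, -3.7, 1.0]
grip_width: 0.0095
```

```bash
python3 - <<'E'
from workcell import bot
s=bot.observe();print({k:(v.round(3).tolist() if hasattr(v,'round') else v) for k,v in s.items()})
E
```

```text
{'clock': 6.65, 'qpos': [-0.557, 0.651, 0.515, 1.929, -0.489, 0.688, -0.535], 'qd': [-0.001, 0.002, -0.0, 0.0, -0.0, 0.001, 0.001], 'joint_efforts': [-1.966, -84.107, 12.957, -24.274, -0.699, 0.524, -0.044], 'position': [0.547, 0.048, 0.1], 'tool_rot': [3.141, 0.0, 0.78], 'force': [0.705, -3.738, 0.994], 'moment': [-0.796, -0.126, 0.092], 'grip_width': 0.009524861295308851}
```

Request:
{"fn": "move_arm", "kwargs": {
  "jaw": [230, 230, 230, 230, 230, 230, 230, 230, 230, 230],
  "dp": [
    [0, 0, 0],
    [0, 0, 0],
    [0, 0, 0],
    [0, 0, 0],
    [0, 0, 0],
    [0, 0, 0],
    [0, 0, 0],
    [0, 0, 0],
    [0, 0, 0],
    [0, 0, 0]
  ],
  "rotation": [
    [0, 0, 0.035],
    [0, 0, 0.035],
    [0, 0, 0.035],
    [0, 0, 0.035],
    [0, 0, 0.035],
    [0, 0, 0.035],
    [0, 0, 0.035],
    [0, 0, 0.035],
    [0, 0, 0.003],
    [0, 0, 0]
  ]
}}

```text
clock: 7.9
position: [0.5466, 0.0485, 0.1002]
tool_rot: [-3.141, 0.0, -0.108]
force: [-2.2, 0.5, 4.9]
grip_width: 0.0094
```

Request:
{"fn": "move_arm", "kwargs": {
  "jaw": [150, 80, 80, 80, 80, 80],
  "dp": [
    [0, 0, 0],
    [0, 0, 0],
    [0, 0, 0],
    [0, 0, 0],
    [0, 0, 0],
    [0, 0, 0]
  ],
  "rotation": [
    [0, 0, 0],
    [0, 0, 0],
    [0, 0, 0],
    [0, 0, 0],
    [0, 0, 0],
    [0, 0, 0]
  ]
}}

```text
clock: 8.65
position: [0.5468, 0.0481, 0.1001]
tool_rot: [3.142, 0.0, -0.109]
force: [-0.5, -1.0, 0.2]
grip_width: 0.0587
```

Request:
{"fn": "move_arm", "kwargs": {
  "jaw": [80, 80, 80, 80, 80, 80, 80],
  "dp": [
    [0, 0, -0.02],
    [0, 0, -0.04],
    [0, 0, -0.06],
    [0, 0, -0.07],
    [0, 0, -0.07],
    [0, 0, -0.065],
    [0, 0, 0]
  ],
  "rotation": [
    [0, 0, 0],
    [0, 0, 0],
    [0, 0, 0],
    [0, 0, 0],
    [0, 0, 0],
    [0, 0, 0],
    [0, 0, 0]
  ]
}}

```text
clock: 9.52
position: [0.5477, 0.0474, 0.3642]
tool_rot: [-3.14, -0.005, -0.109]
force: [0.2, -0.5, -0.4]
grip_width: 0.0586
```

Request:
{"fn": "move_arm", "kwargs": {
  "jaw": [255, 255, 255, 255, 255, 255, 255, 255, 255, 255],
  "dp": [
    [0, -0.04, 0],
    [0, -0.0525, 0],
    [0, -0.0525, 0],
    [0, -0.0525, 0],
    [0, -0.0525, 0],
    [0, -0.02, 0],
    [0, 0, 0],
    [0, 0, 0],
    [0, 0, 0],
    [0, 0, 0]
  ],
  "rotation": [
    [0, 0, 0],
    [0, 0, 0],
    [0, 0, 0],
    [0, 0, 0],
    [0, 0, 0],
    [0, 0, 0],
    [-0.046, 0, 0],
    [-0.046, 0, 0],
    [-0.046, 0, 0],
    [0, 0, 0]
  ]
}}

```text
clock: 10.78
position: [0.5698, 0.2644, 0.3586]
tool_rot: [2.704, 0.001, -0.106]
force: [0.9, -1.0, -0.2]
grip_width: -0.0001
```

```bash
python3 - <<'E'
from workcell import grab_frame,bot
import cv2,numpy as np
s=bot.observe();print(s["qpos"].round(2))
i=grab_frame("scene");j=grab_frame("top")
a=cv2.resize(i[100:290,270:440],None,fx=2.35,fy=2.35,interpolation=cv2.INTER_CUBIC)
b=cv2.resize(j[190:310,260:350],None,fx=3.72,fy=3.72,interpolation=cv2.INTER_CUBIC)
h=max(a.shape[0],b.shape[0]);o=np.zeros((h,a.shape[1]+b.shape[1],3),np.uint8)
o[:a.shape[0],:a.shape[1]]=a;o[:b.shape[0],a.shape[1]:]=b;print(a.shape,b.shape)
cv2.imwrite("pics/s2.png",o)
E
```

```text
[-1.18  0.82  1.07  1.25 -0.28  1.59 -1.89]
(446, 400, 3) (446, 335, 3)
```

View pics/s2.png

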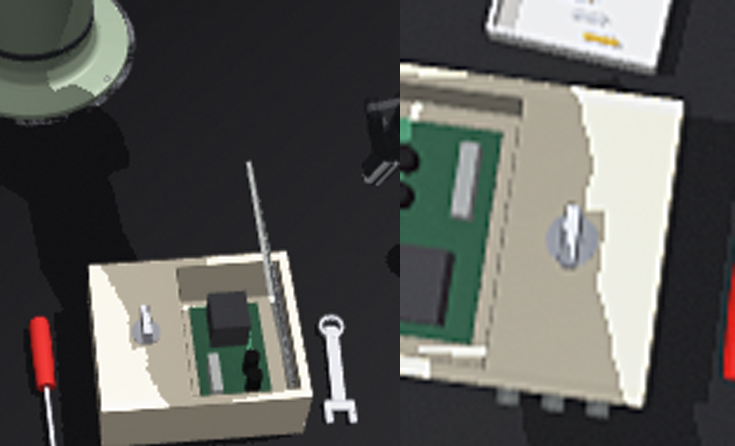

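The view is clear. In both pictures the wing (scene crop (147,320), top crop (572,235)) points along the unit's x, and the panel is still open. Next I'll compute the closing path.

```bash
cat > path.py <<'E'
import numpy as np
h=.012;a=np.radians(25.1);p=np.array([np.cos(a),-np.sin(a)])
prev=np.array([.0625,.2686])  # unit y rel hinge, z rel hinge
W=[(.0625,.130),(.030,.122)]
for t in [1.35,1.2,1.05,.9,.75,.6,.45,.3,.18,.08,.03,0]:
    n=np.array([np.sin(t),np.cos(t)]);r=.122
    W.append(np.array([-r*np.cos(t),r*np.sin(t)])+n*(.005+h*abs(p@n)))
for w in W:
    d=np.array(w)-prev;prev=np.array(w)
    print(np.round(w,4),"ty,tz",np.round(np.array([-np.cos(a)*d[0]+np.sin(a)*d[1],-np.sin(a)*d[0]-np.cos(a)*d[1]])/.8,4))
E
python3 path.py
```

```text
[0.0625 0.13  ] ty,tz [-0.0735  0.1569]
[0.03  0.122] ty,tz [0.0325 0.0263]
[-0.0126  0.1222] ty,tz [0.0483 0.0223]
[-0.0318  0.1185] ty,tz [0.0198 0.0144]
[-0.0504  0.1117] ty,tz [0.0174 0.0175]
[-0.0677  0.102 ] ty,tz [0.0145 0.0202]
[-0.0833  0.0895] ty,tz [0.0111 0.0224]
[-0.0968  0.0746] ty,tz [0.0073 0.024 ]
[-0.1076  0.0577] ty,tz [0.0033 0.0249]
[-0.1146  0.0424] ty,tz [-0.0002  0.021 ]
[-0.1186  0.0298] ty,tz [-0.0022  0.0164]
[-0.1209  0.0189] ty,tz [-0.0032  0.0135]
[-0.1217  0.0134] ty,tz [-0.002   0.0066]
[-0.122   0.0101] ty,tz [-0.0014  0.004 ]
```

Request:
{"fn": "move_arm", "kwargs": {
  "jaw": [255, 255, 255, 255, 255, 255, 255, 255, 255],
  "dp": [
    [0, -0.0185, 0.039],
    [0, -0.0185, 0.039],
    [0, -0.0185, 0.039],
    [0, -0.018, 0.04],
    [0, 0.0325, 0.0263],
    [0, 0.016, 0.0074],
    [0, 0.016, 0.0074],
    [0, 0.016, 0.0075],
    [0, 0, 0]
  ],
  "rotation": [
    [0, 0, 0],
    [0, 0, 0],
    [0, 0, 0],
    [0, 0, 0],
    [0, 0, 0],
    [0, 0, 0],
    [0, 0, 0],
    [0, 0, 0],
    [0, 0, 0]
  ]
}}

```text
clock: 12.0
position: [0.5622, 0.1883, 0.2137]
tool_rot: [2.709, -0.0, -0.11]
force: [-0.7, 0.2, -0.9]
grip_width: -0.0001
```

```bash
python3 - <<'E'
from workcell import bot
s=bot.observe();print(s["qpos"].round(2),s["force"].round(1),s["position"].round(4))
E
```

```text
[-1.16  0.88  1.01  1.57 -0.34  1.22 -1.82] [-0.7  0.2 -0.9] [0.5622 0.1883 0.2137]
```

Request:
{"fn": "move_arm", "kwargs": {
  "jaw": [255, 255, 255, 255, 255, 255, 255, 255, 255, 255],
  "dp": [
    [0, 0.01, 0.0072],
    [0, 0.0098, 0.0072],
    [0, 0.0087, 0.0087],
    [0, 0.0087, 0.0088],
    [0, 0.0073, 0.0101],
    [0, 0.0072, 0.0101],
    [0, 0.0056, 0.0112],
    [0, 0.0055, 0.0112],
    [0, 0.0037, 0.012],
    [0, 0.0036, 0.012]
  ],
  "rotation": [
    [0, 0, 0],
    [0, 0, 0],
    [0, 0, 0],
    [0, 0, 0],
    [0, 0, 0],
    [0, 0, 0],
    [0, 0, 0],
    [0, 0, 0],
    [0, 0, 0],
    [0, 0, 0]
  ]
}}

```text
clock: 13.25
position: [0.5531, 0.1051, 0.1647]
tool_rot: [2.708, -0.0, -0.109]
force: [0.9, 4.2, 1.7]
grip_width: 0.0003
```

```bash
python3 - <<'E'
from workcell import grab_frame,bot
import cv2,numpy as np
s=bot.observe();print(s["qpos"].round(2),s["force"].round(1))
i=grab_frame("scene")
cv2.imwrite("pics/s3.png",cv2.resize(i[130:290,260:440],None,fx=3.5,fy=3.5,interpolation=cv2.INTER_CUBIC))
E
```

```text
[-1.08  0.88  0.99  1.74 -0.34  1.03 -1.72] [0.9 4.2 1.7]
```

View pics/s3.png

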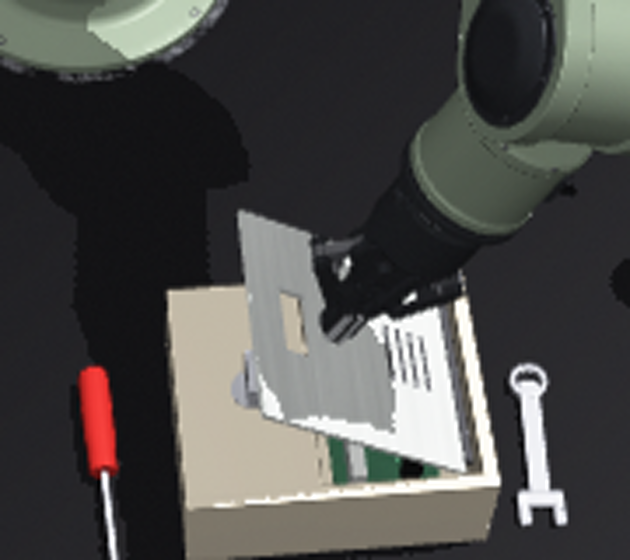

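The panel is about half closed. The tip at (345,330) is just on the hinge side of the slot (292,322), and the wing at (250,375) is below. Continuing along the arc.

Request:
{"fn": "move_arm", "kwargs": {
  "jaw": [255, 255, 255, 255, 255, 255, 255],
  "dp": [
    [0, 0.0017, 0.0125],
    [0, 0.0016, 0.0125],
    [0, 0, 0.0105],
    [0, 0, 0.0105],
    [0, -0.001, 0.0082],
    [0, -0.0012, 0.0082],
    [0, 0, 0]
  ],
  "rotation": [
    [0, 0, 0],
    [0, 0, 0],
    [0, 0, 0],
    [0, 0, 0],
    [0, 0, 0],
    [0, 0, 0],
    [0, 0, 0]
  ]
}}

```text
clock: 14.18
position: [0.5506, 0.0838, 0.1199]
tool_rot: [2.708, 0.0, -0.109]
force: [0.6, 0.3, 2.5]
grip_width: 0.0
```

Request:
{"fn": "move_arm", "kwargs": {
  "jaw": [255, 255, 255, 255, 255],
  "dp": [
    [0, -0.0016, 0.0068],
    [0, -0.0016, 0.0067],
    [0, -0.001, 0.0033],
    [0, -0.001, 0.0033],
    [0, 0, 0]
  ],
  "rotation": [
    [0, 0, 0],
    [0, 0, 0],
    [0, 0, 0],
    [0, 0, 0],
    [0, 0, 0]
  ]
}}

```text
clock: 14.8
position: [0.5504, 0.0811, 0.1038]
tool_rot: [2.708, 0.0, -0.109]
force: [-1.1, 1.2, 3.5]
grip_width: -0.0
```

Request:
{"fn": "move_arm", "kwargs": {
  "jaw": [255, 255, 255, 255],
  "dp": [
    [0, -0.0005, 0.0011],
    [0, -0.0005, 0.0011],
    [0, 0, 0],
    [0, 0, 0]
  ],
  "rotation": [
    [0, 0, 0],
    [0, 0, 0],
    [0, 0, 0],
    [0, 0, 0]
  ]
}}

```text
clock: 15.3
position: [0.5504, 0.081, 0.1021]
tool_rot: [2.708, 0.0, -0.109]
force: [-1.5, 0.6, 3.1]
grip_width: 0.0002
```

Request:
{"fn": "move_arm", "kwargs": {
  "jaw": [255, 255, 255, 255],
  "dp": [
    [0, -0.0005, 0.0011],
    [0, -0.0005, 0.0011],
    [0, 0, 0],
    [0, 0, 0]
  ],
  "rotation": [
    [0, 0, 0],
    [0, 0, 0],
    [0, 0, 0],
    [0, 0, 0]
  ]
}}

```text
clock: 15.8
position: [0.5504, 0.0809, 0.1001]
tool_rot: [2.708, 0.0, -0.109]
force: [-0.2, 0.1, 2.9]
grip_width: 0.0001
```

Request:
{"fn": "move_arm", "kwargs": {
  "jaw": [255, 255, 255, 255],
  "dp": [
    [0, -0.0005, 0.0011],
    [0, 0, 0],
    [0, 0, 0],
    [0, 0, 0]
  ],
  "rotation": [
    [0, 0, 0],
    [0, 0, 0],
    [0, 0, 0],
    [0, 0, 0]
  ]
}}

```text
clock: 16.3
position: [0.5504, 0.0809, 0.0992]
tool_rot: [2.708, 0.0, -0.109]
force: [-1.3, -0.0, 2.0]
grip_width: 0.0002
```

Request:
{"fn": "move_arm", "kwargs": {
  "jaw": [255, 255, 255, 255],
  "dp": [
    [0, -0.0005, 0.0011],
    [0, 0, 0],
    [0, 0, 0],
    [0, 0, 0]
  ],
  "rotation": [
    [0, 0, 0],
    [0, 0, 0],
    [0, 0, 0],
    [0, 0, 0]
  ]
}}

```text
clock: 16.8
position: [0.5504, 0.0809, 0.0982]
tool_rot: [2.708, 0.0, -0.109]
force: [-0.1, -0.9, 3.6]
grip_width: -0.0003
```

Request:
{"fn": "move_arm", "kwargs": {
  "jaw": [255, 255, 255, 255],
  "dp": [
    [0, -0.0005, 0.0011],
    [0, 0, 0],
    [0, 0, 0],
    [0, 0, 0]
  ],
  "rotation": [
    [0, 0, 0],
    [0, 0, 0],
    [0, 0, 0],
    [0, 0, 0]
  ]
}}

```text
clock: 17.3
position: [0.5504, 0.0809, 0.0973]
tool_rot: [2.708, -0.0, -0.109]
force: [-2.1, -1.0, 6.4]
grip_width: -0.0001
```

Contact is starting to stiffen. I'll press a little further and look.

Request:
{"fn": "move_arm", "kwargs": {
  "jaw": [255, 255, 255, 255],
  "dp": [
    [0, -0.0003, 0.0006],
    [0, 0, 0],
    [0, 0, 0],
    [0, 0, 0]
  ],
  "rotation": [
    [0, 0, 0],
    [0, 0, 0],
    [0, 0, 0],
    [0, 0, 0]
  ]
}}

```text
clock: 17.8
position: [0.5504, 0.0809, 0.097]
tool_rot: [2.708, -0.0, -0.109]
force: [-3.1, 0.2, 11.8]
grip_width: 0.0004
```

Request:
{"fn": "move_arm", "kwargs": {
  "jaw": [255, 255, 255, 255],
  "dp": [
    [0, -0.0003, 0.0006],
    [0, 0, 0],
    [0, 0, 0],
    [0, 0, 0]
  ],
  "rotation": [
    [0, 0, 0],
    [0, 0, 0],
    [0, 0, 0],
    [0, 0, 0]
  ]
}}

```text
clock: 18.3
position: [0.5504, 0.0808, 0.0967]
tool_rot: [2.708, -0.0, -0.109]
force: [-4.2, 1.0, 16.5]
grip_width: 0.0002
```

```bash
python3 - <<'E'
from workcell import grab_frame,bot
import cv2,numpy as np
f=[]
for k in range(4):
    i=grab_frame("scene");f.append(bot.observe()["force"].round(1).tolist())
print(f)
cv2.imwrite("pics/s4.png",cv2.resize(i[170:290,290:420],None,fx=4.6,fy=4.6,interpolation=cv2.INTER_CUBIC))
E
```

```text
[[-4.3, 0.6, 15.8], [-4.4, 1.7, 17.0], [-5.0, 1.6, 17.2], [-3.6, -0.3, 16.1]]
```

View pics/s4.png

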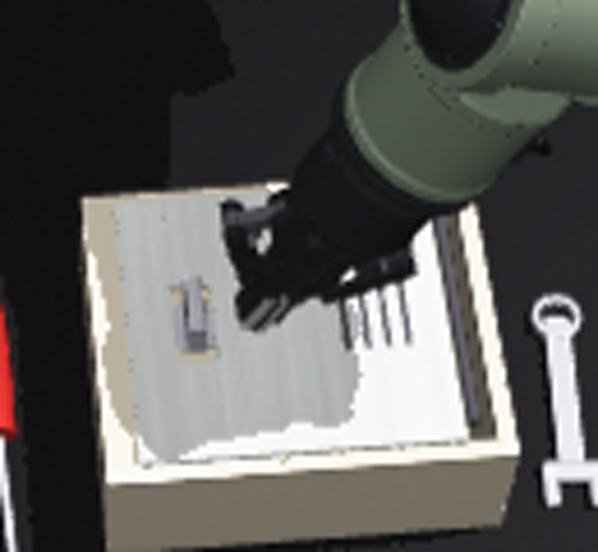

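The panel lies flush, the wing at (193,318) stands up through the slot, and the steady push is about 16 N. Handing in.

```bash
python3 - <<'E'
from workcell import workorder
print(workorder.job_done())
E
```

```text
the job is handed in; nothing more can be done
None
```

I gripped the wing latch and turned it about 0.89 rad, from about 0.885 to about 0, in line with the slot, while the panel stood open. Then I swung the panel down over it with the closed fingertips. I handed the job in at about 18.5 s, still holding the panel shut.

- **Fit:** the last picture shows the panel flat in its frame, with the wing standing up through the slot.
- **Push:** over the last millimetre of travel the force rose from about 3 N to a steady 16–17 N. This is more than the 2–5 N needed to hold it shut, but well under the 40 N limit.
- **Bystanders:** the arm touched nothing else that I could see. In the last crop the wrench and the part of the screwdriver in view looked unmoved. I didn't re-check the beaker, mortar, jar, bottle or tray at the end; the arm never went down near them.
- **Disagreement:** the two cameras placed the unit about 6 mm apart in x. I used the average, and the grip on the latch fitted that position.
- **Not measured:** I didn't measure the wing's final angle from a picture. It rests on the gripper's turn, 0.002 rad from the unit's estimated angle, and on the wing passing through the slot.

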